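# Seat a board in the test jig and hold the contact handle level

### The job

Set the blue driver board (black finned heatsink, green terminal block) flat into the white nest of the grey test jig, its green terminal block at the nest's green-cornered end, and let go of it. Then press the jig's red spring handle down until its bar is level, in line with the red line on the white post, and finish the program while still holding it level with the gripper: the spring lifts it again if you let go. Leave the other things on the bench where they are.

Things in the scene. Friction and masses are not known exactly. Their poses are not given: they have to be found in the camera images.
- board: Loose blue circuit board 90 (x) by 60 (y) by 3 mm, 0.13 kg; origin at the centre of its underside. Grip its black finned heatsink, 36 (x) by 30 (y) mm, centred, from 3 to 25 mm above the underside, across its 30 mm width (board y), where nothing tall is beside it. Green terminal block (11 by 44, top at 14 mm) at the +x end, two silver capacitors 14 mm high at the -x end.
- board_terminal (a point): Point on the board's underside below the green terminal block, 37.5 mm from the board's origin along its +x.
- jig: Fixed grey test jig, base block 200 (x) by 250 (y) by 30 mm high; origin under its centre, z up. On top: the nest (+y side) and the spring handle (-y side). Beyond the nest's green end an aluminium block with brass pins (top 47 mm above the bench, pin tips 57 mm from the nest's centre along +x at rest) is driven 12 mm towards the nest as the handle is pressed level.
- nest (a point): Centre of the nest floor, on the jig's top, 30 mm above the bench; axes as the jig's. Corner guides 7 mm high and 6 mm thick leave a white rectangle 95 (x) by 65 (y) mm for the board (2.5 mm play each side). The corners at the +x end are green, those at the -x end black.
- nest_green_end (a point): Point on the nest floor at its green-cornered end, 45 mm from the nest's centre along the jig's +x: the board's terminal block belongs here.
- handle_hinge (a point): Middle of the handle's hinge axis, 85 mm above the bench; the axis runs along the jig's y, the handle reaches from it towards the jig's -x.
- handle_pad (a point): Centre of the upper face of the red pad (50 long, 40 wide, 12 mm thick) at the handle's free end, 150 mm from the hinge; the face is 6 mm above the line from the hinge along the bar. Its x axis runs along the bar from pad to hinge, z is the face's normal. At rest the pad is raised and leans; with the handle level the face is 91 mm above the bench.
- handle (a joint): Angle of the spring handle (steel bar, red pad): 0 at rest, sloping up 0.42 rad; grows as it is pressed down; 0.42 when level (in line with the red line on the white post beside it); stop at 0.60. The spring takes about 2.5 N at the pad to start moving, about 7 N at level, and lifts the handle back to 0 when let go.
- spool: Bystander: white solder spool standing flat, 60 mm across, 44 mm high; origin at the centre of its underside.
- tin: Bystander: brass tin of metal turnings, 80 mm across, 55 mm high; origin at the centre of its underside.
- flux: Bystander: white bottle with red cap, 44 mm across, 100 mm high; origin at the centre of its underside.
- screwdriver: Bystander: orange-handled screwdriver lying on the bench along its x, about 200 mm long.
- mug: Bystander: blue mug, 76 mm across, 85 mm high, handle at its +y; origin at the centre of its underside.
- spare_board: Bystander: small green board 70 by 40 mm with a silver connector, no heatsink; not to be used.
There are look-alikes about, which are no part of the job. What is meant by the board is not brown, pink or turquoise, and is the smaller of those in its own colour.

How it is judged (in metres and radians):
On the way, in this order (a step that is already met when the one before it is completed fails the run):
1. the board lies flat in the nest, terminal block at the green end, and is let go (horizontal distance between board and nest below 0.005 m and z of board in the frame of nest between -0.003 and 0.003 m and angle between board's own z axis and vertical below 0.04 rad and angle between the x axis of board and the x axis of jig, either way round below 0.12 rad and horizontal distance between board_terminal and nest_green_end below 0.02 m and contact force between the fingers and board below 0.1 N), for 0.2 s.
2. the handle is pressed level by the robot (value of joint handle between 0.36 and 0.48 rad and velocity of joint handle between -0.1 and 0.1 rad/s and contact force between any of the fingers, the arm and handle above 2 N), for 0.5 s.
At the end, for the whole second after the job is handed in: Board flat in the nest (5 mm in plan, 3 mm in height, tilt 0.04, turn 0.12 rad), terminal block at the green end, not touched by the fingers; handle still at 0.42 +- 0.06 rad, pressed by the robot with over 2 N; each bystander within 30 mm of its start (all of step 1 and all of step 2 and distance of each of spool, tin, flux, screwdriver, mug, spare_board from where it was at the start of the episode below 0.03 m); the arm keeps its last pose, push and grip.
It fails at once if a bystander is moved more than 30 mm (distance of any of spool, tin, flux, screwdriver, mug, spare_board from where it was at the start of the episode above 0.03 m).
It also fails if it takes over 51 s, if anything falls off the work surface, if the arm or the gripper's body presses on something with over 40 N, if the wrist force passes 120 N, or if a joint passes its speed limit or range.

### The arm

A 6-joint arm with a two-finger parallel gripper is mounted at the origin on the work surface. World frame = base frame: x ahead of the robot, y to its left, z up, the work surface at z = 0. Lengths are in mm, angles in rad, forces in N, time in s.
With the tool pointing down it reaches from about 350 to 775 mm from the base axis. Payload 7.3 kg.
Tool frame: the origin (TCP) lies at the centre of the arm's flange, where the gripper is bolted on; the fingertips stand 178 mm ahead of it and the grasp point (between the pads) lies 159 mm ahead of it; z points along the fingers, y is the line along which they close (so a half turn about z gives the same grasp; the last joint's range is limited). The gripper opens to 92 mm and grips with 3 to 60 N. Pads are 19 mm wide; open, the fingers measure 130 mm over their backs; the gripper's body (75 mm by 190 mm) begins 47 mm behind the grasp point.
Start: joints at [-1.29, 0.342, 1.524, -0, 1.275, -0.146], TCP at [217.348, -477.899, 404.741] pointing down, gripper open.
Joint ranges: [-2.53, 2.53], [-0.77, 2.02], [0.04, 2.7], [-1, 4.14], [0.28, 2.66], [-3.11, 3.11]. Speed limits (rad/s): [2.57, 2.57, 3.14, 3.14, 3.14, 3.14].

### API

Orientations are given as [roll, pitch, yaw] about the fixed x, y, z axes, in that order (R = Rz(yaw) Ry(pitch) Rx(roll)).
In Python, from plant import * gives the robot as it stands. The module is installed in compiled form; this text tells all that it offers.
- The arm moves only by the shell command python3 -m inch 'ROWS'. ROWS is JSON, a list of rows, each a list of 5 numbers: the shift along the tool's x, y, z in m, then the turn about the tool's z in rad, then the opening, from 0 (shut) to 1 (fully open). In form: [[tx, ty, tz, spin, claw], ...]. A call has 1 to 8 rows; each row is the pose to reach, as a shift and turn from the pose commanded when the call began, along the tool's axes at that moment; what a row does not reach only later rows make up. A row lasts 1/12 s, in which the tool goes at most 41.7 mm and 7.16 degrees, less where a joint would pass 70% of its speed; a pose out of reach is approached as far as the arm can. A call with a gripper value outside its range is refused whole. The fingers move at their own pace and stop on an object; the grip force is fixed at half the most. Time passes only in rows, so rows that repeat a pose let the fingers close. It gives the time, the measured TCP pose, the force, the opening and the grip force at its end, in the units of the state.
- get_obs(): the state, without advancing time (a new reading comes with each control period).
- capture(name): name is "scene" or "top" or "wrist"; returns a dict with "color" (384x512x3 uint8, red, green, blue), "intrinsics" (3x3 intrinsics, pixels), "pose" (4x4, takes a point from camera to world coordinates). Camera axes: x right, y down, z forward; pixel columns grow to the right and rows downward; lengths in mm; the calibration is good to about 2 mm. The wrist camera is an equidistant fisheye: a pixel r from the principal point sees the ray r / f radians off the axis. A picture is of the moment at which its call begins. There is no depth.
- close_job(): hands the job in; it is judged then, once.
Trained networks look in a picture, given as the dict that the camera call returned (one of the last four; its "shot" number tells which), for a name from the list of things; names that differ only in an ending like _2 or _b are one class to them, and where a whole thing is asked for, a point or a joint stands for the part that bears it (a point fixed in the world has none). Each returns a list of dicts, best first, with "conf" (0 to 1); they miss things now and then, are a little off and sometimes report something else, mostly with a low value. They report only what shows in the picture. A call takes as long as a camera call. They do not tell look-alikes from the thing itself.
- look_for(picture, target): "rect" ([centre column, centre row, width, height] in pixels, round what is visible of it).
- trace(picture, target): "pixels" (384x512 bool, what is visible of it) and "rect" ([centre column, centre row, width, height] in pixels, round what is visible of it).
- tip_of(picture, target): "centre" ([column, row] in pixels: a listed point, or the origin of a listed thing).
The state is a dict: "time": time; "joint_positions": joint angles; "dq": joint speeds; "tau": joint torques, N m; "tool_pos": TCP position; "tcp_rot": TCP orientation; "contact_force": force on the tool from outside, world axes, zero at the start; "moment": the same for the moment, N m; "grip_width": finger opening in mm; "finger_force": force on a finger pad.
Only numpy, scipy, OpenCV 4.12 (cv2) and the standard library are available. Lean on these libraries where they do the work, as an engineer would, in place of code of your own. Each camera call takes 0.05 s, during which the arm holds its last target. There are 200 camera calls.

## Working session

There is one attempt and no reset: what is moved stays moved. The work goes in short steps, Python scripts to look and compute and a shell command to move; the robot and the scene stay as the last step left them, time stands still between calls to the robot, and variables do not carry over. Pictures are saved under pics/ and viewed, at most 12 in all, crops included, and the job is handed in when it is done.

```bash
mkdir -p pics; cat > h.py <<'E'
from plant import *
import numpy as np, cv2
def save(p,n): cv2.imwrite('pics/'+n, cv2.cvtColor(p['color'],cv2.COLOR_RGB2BGR))
def ray(p,uv):
    K=np.array(p['intrinsics']);T=np.array(p['pose'])
    x=(uv[0]-K[0,2])/K[0,0]; y=(uv[1]-K[1,2])/K[1,1]
    return T[:3,3],T[:3,:3]@np.array([x,y,1.])
def rayf(p,uv):
    K=np.array(p['intrinsics']);T=np.array(p['pose'])
    x=(uv[0]-K[0,2])/K[0,0]; y=(uv[1]-K[1,2])/K[1,1]; r=np.hypot(x,y)+1e-12
    return T[:3,3],T[:3,:3]@np.array([x/r*np.sin(r),y/r*np.sin(r),np.cos(r)])
def at(p,uv,z,fish=False):
    o,d=(rayf if fish else ray)(p,uv); return o+d*(z-o[2])/d[2]
E
python3 - <<'E'
from h import *
print(get_obs())
t=capture('top');s=capture('scene')
save(t,'top.png');save(s,'scene.png')
for p,n in((t,'top'),(s,'scene')):
    print(n,p['pose'],p['intrinsics'])
    for k in('board','board_terminal','nest','nest_green_end','handle_hinge','handle_pad','jig'):
        z={'board':0,'board_terminal':0,'nest':30,'nest_green_end':30,'handle_hinge':85,'handle_pad':91+61,'jig':0}[k]
        print(k,[(np.round(d['conf'],2),np.round(d['centre']),at(p,d['centre'],z).round(0)) for d in tip_of(p,k)[:4]])
E
```

```text
{'time': 0.0, 'joint_positions': array([-1.29001633e+00,  3.42724520e-01,  1.52501682e+00, -4.82928375e-06,
        1.27537636e+00, -1.46001834e-01]), 'dq': array([ 0.00137668,  0.00057496, -0.00108266, -0.00046948, -0.00142687,
        0.00058172]), 'tau': array([ 9.18562073e-04, -4.31243956e+01, -2.44219315e+01,  7.18284328e-02,
        5.60222450e-02, -1.29177570e-04]), 'tool_pos': array([ 217.30213395, -477.77214565,  404.04388245]), 'tcp_rot': array([-3.14008316e+00, -2.17301304e-04,  4.26783080e-01]), 'contact_force': array([-0.40203385,  0.93638485, -0.42877913]), 'moment': array([0.0284967 , 0.02180974, 0.06540749]), 'finger_force': 0.0, 'grip_width': 91.91593161883296}
top [[-6.65345881e-03 -9.88617119e-01  1.50306102e-01  3.23314987e+02]
 [-9.99974226e-01  6.17230173e-03 -3.66747699e-03  6.44517216e+00]
 [ 2.69799593e-03 -1.50326629e-01 -9.88632705e-01  1.44245563e+03]
 [ 0.00000000e+00  0.00000000e+00  0.00000000e+00  1.00000000e+00]] [[412.08547802   0.         246.04682745]
 [  0.         412.08547802 192.91384907]
 [  0.           0.           1.        ]]
board [(np.fl
[... 1847 characters left out ...]
339.,  59.,   0.])), (np.float64(0.67), array([288., 246.]), array([488., 195.,   0.]))]
nest [(np.float64(0.64), array([214., 191.]), array([ 558., -118.,   30.]))]
nest_green_end [(np.float64(0.92), array([202., 198.]), array([ 607., -113.,   30.]))]
handle_hinge [(np.float64(0.76), array([161., 171.]), array([ 678., -249.,   85.])), (np.float64(0.62), array([206., 258.]), array([752., 154.,  85.])), (np.float64(0.39), array([327., 270.]), array([504., 377.,  85.]))]
handle_pad [(np.float64(0.58), array([189., 135.]), array([ 542., -290.,  152.]))]
jig [(np.float64(0.93), array([194., 191.]), array([ 597., -187.,    0.])), (np.float64(0.71), array([354., 321.]), array([507., 503.,   0.]))]
```

```bash
python3 - <<'E'
import cv2
a=cv2.imread('pics/top.png');cv2.imwrite('pics/topc.png',cv2.resize(a[120:300,120:360],None,fx=3.3,fy=3.3,interpolation=cv2.INTER_CUBIC))
a=cv2.imread('pics/scene.png');cv2.imwrite('pics/scenec.png',cv2.resize(a[90:300,140:420],None,fx=2.85,fy=2.85,interpolation=cv2.INTER_CUBIC))
E
```

```text
(no output)
```

View pics/topc.png

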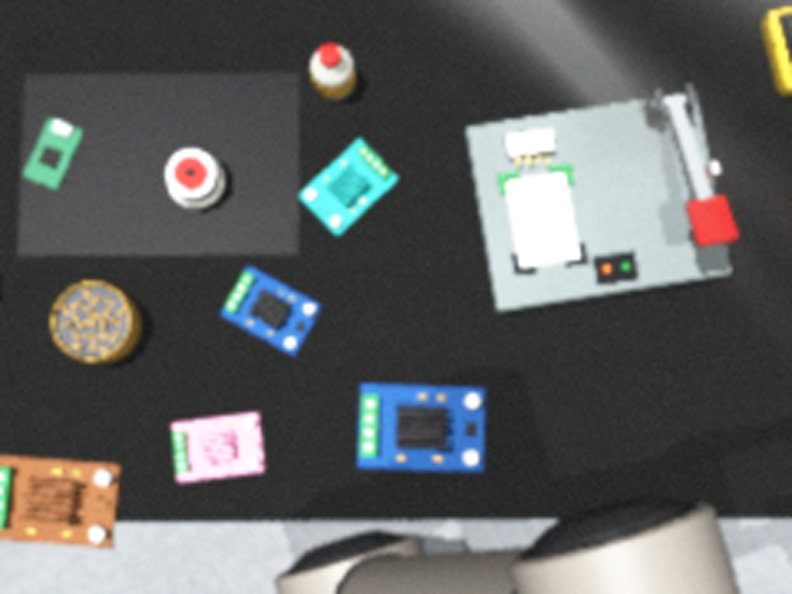

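View pics/scenec.png

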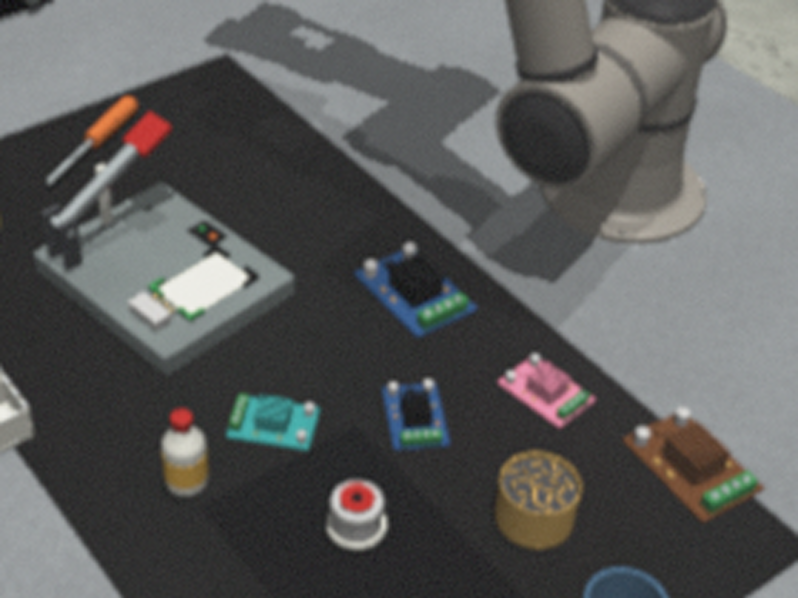

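The top view shows two blue boards. The smaller one is the target, at about (202,214), with its terminal to the upper left at (192,208). The larger look-alike is at (251,249). The jig nest is at about (285,186), its green end towards the top, and the red handle pad is at (335,187). The scene view agrees with this.

I'll move over the nest first for a close look.

```bash
python3 -m inch '[[0.15,-0.06,0,0.12,1],[0.3,-0.12,0,0.26,1],[0.3,-0.12,0,0.26,1],[0.3,-0.12,0,0.26,1],[0.3,-0.12,0,0.26,1],[0.3,-0.12,0,0.26,1],[0.3,-0.12,0,0.26,1],[0.3,-0.12,0,0.26,1]]'
python3 - <<'E'
from h import *
p=capture('wrist');save(p,'w1.png');o=get_obs();print(o['tool_pos'],o['tcp_rot'],p['pose'],p['intrinsics'])
for k,z in (('nest',30),('nest_green_end',30),('handle_hinge',85),('handle_pad',152)):
    print(k,[(np.round(d['conf'],2),np.round(d['centre']),at(p,d['centre'],z,True).round(0)) for d in tip_of(p,k)[:3]])
E
```

```text
time: 1.47
tool_pos: [442.1, -242.4, 405.0]
tcp_rot: [3.141, -0.001, 0.167]
contact_force: [0.2, 0.3, 0.4]
grip_width: 91.6
finger_force: 0.0
[ 445.12912037 -238.5158779   404.97534994] [-3.13963261 -0.00362124  0.17067008] [[ 1.66238057e-01 -9.47856004e-01 -2.71907897e-01  5.15270030e+02]
 [-9.86084797e-01 -1.59430364e-01 -4.71034241e-02 -2.30281259e+02]
 [ 1.29688824e-03  2.75954625e-01 -9.61169789e-01  3.84978986e+02]
 [ 0.00000000e+00  0.00000000e+00  0.00000000e+00  1.00000000e+00]] [[297.31863964   0.         254.1570153 ]
 [  0.         297.31863964 191.60243723]
 [  0.           0.           1.        ]]
nest [(np.float64(0.84), array([175.,  63.]), array([ 557., -128.,   30.]))]
nest_green_end []
handle_hinge []
handle_pad [(np.float64(0.56), array([324.,  88.]), array([ 542., -282.,  152.]))]
```

View pics/w1.png

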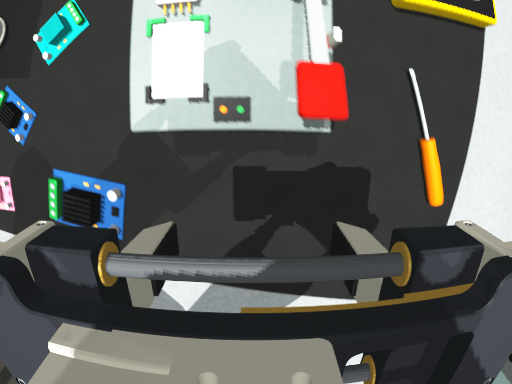

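The nest is at about (178,60), its green corners at the top and black corners at the bottom. The red pad is at (322,90). I'll fit the white rectangle in the world frame, along with the board and hinge.

```bash
cat >> h.py <<'E'
def rectfit(p,mask,z,near,fish):
    n,l,st,c=cv2.connectedComponentsWithStats(mask.astype(np.uint8))
    ok=[i for i in range(1,n) if st[i,4]>60]
    i=min(ok,key=lambda i:np.hypot(*(c[i]-near)))
    v,u=np.where(l==i); P=np.array([at(p,(a,b),z,fish)[:2] for a,b in zip(u,v)])
    r=cv2.minAreaRect(P.astype(np.float32)); return r,P.mean(0)
E
python3 - <<'E'
from h import *
p=capture('wrist');hsv=cv2.cvtColor(p['color'],cv2.COLOR_RGB2HSV).astype(int);h,s,v=hsv[...,0],hsv[...,1],hsv[...,2]
print(hsv[60,178],hsv[110,150],hsv[62,205:216].tolist())
print('nest',rectfit(p,(v>238)&(s<25),30,(178,60),True))
print('pad',rectfit(p,(s>150)&((h<8)|(h>172))&(v>100),152,(322,90),True))
t=capture('top');hs=cv2.cvtColor(t['color'],cv2.COLOR_RGB2HSV).astype(int);h,s,v=hs[...,0],hs[...,1],hs[...,2]
print('nest top',rectfit(t,(v>225)&(s<25),30,(285,186),False))
print('pad top',rectfit(t,(s>150)&((h<8)|(h>172))&(v>100),152,(335,187),False))
x=trace(t,'board')
for d in x[:6]:
    b=d['pixels']; vv,u=np.where(b);P=np.array([at(t,(a,c),1.5)[:2] for a,c in zip(u,vv)],np.float32)
    print('board',d['conf'],d['rect'],cv2.minAreaRect(P),P.mean(0))
E
```

```text
[  0   0 255] [ 79  19 226] [[83, 19, 220], [81, 20, 222], [81, 20, 221], [82, 21, 222], [82, 21, 222], [82, 20, 224], [83, 18, 223], [82, 21, 223], [82, 21, 223], [81, 20, 221], [81, 20, 220]]
nest (((555.9924926757812, -117.31237030029297), (112.32624816894531, 142.35513305664062), 29.67410659790039), array([ 555.8595953 , -121.18537499]))
pad (((538.1648559570312, -282.119384765625), (46.77202606201172, 40.804317474365234), 12.935530662536621), array([ 537.93041348, -281.43432201]))
nest top (((548.8374633789062, -124.23092651367188), (130.61611938476562, 100.76020812988281), 7.209113597869873), array([ 555.76708613, -120.25099764]))Traceback (most recent call last):
  File "<stdin>", line 8, in <module>
  File "h.py", line 17, in rectfit
    i=min(ok,key=lambda i:np.hypot(*(c[i]-near)))
ValueError: min() iterable argument is empty
```

```bash
python3 - <<'E'
from h import *
p=capture('wrist');hsv=cv2.cvtColor(p['color'],cv2.COLOR_RGB2HSV).astype(int);h,s,v=hsv[...,0],hsv[...,1],hsv[...,2]
m=cv2.morphologyEx(((v>235)&(s<9)).astype(np.uint8),cv2.MORPH_OPEN,np.ones((5,5)))
print('nest',rectfit(p,m,30,(178,60),True))
t=capture('top');hs=cv2.cvtColor(t['color'],cv2.COLOR_RGB2HSV).astype(int);h,s,v=hs[...,0],hs[...,1],hs[...,2]
print(hs[186,280:290].tolist(), hs[186,268].tolist())
m=cv2.morphologyEx(((v>225)&(s<10)).astype(np.uint8),cv2.MORPH_OPEN,np.ones((3,3)))
print('nest top',rectfit(t,m,30,(285,186),False))
for d in trace(t,'board')[:6]:
    b=d['pixels']; vv,u=np.where(b);P=np.array([at(t,(a,c),1.5)[:2] for a,c in zip(u,vv)],np.float32)
    print('board',d['conf'],d['rect'],cv2.minAreaRect(P),P.mean(0))
E
```

```text
nest (((561.5270385742188, -129.83737182617188), (94.3238754272461, 64.18545532226562), 8.939994812011719), array([ 560.53861322, -130.73277338]))
[[0, 0, 255], [0, 0, 255], [0, 0, 255], [0, 0, 255], [0, 0, 255], [0, 0, 255], [0, 0, 255], [0, 0, 255], [0, 0, 255], [0, 0, 255]] [90, 14, 229]
nest top (((561.4786376953125, -129.95025634765625), (99.0827407836914, 68.98046875), 6.660924911499023), array([ 560.89912274, -130.33507524]))
board 0.85 [248.9, 250.6, 37.5, 31.0] ((346.7689208984375, -3.1421585083007812), (130.44796752929688, 86.41461181640625), 86.91156005859375) [346.9052    -4.376632]
board 0.74 [204.8, 213.9, 28.4, 28.9] ((469.9365234375, 155.09194946289062), (86.5427017211914, 57.96623611450195), 61.14289093017578) [469.66483 154.42038]
board 0.71 [135.6, 271.2, 46.6, 26.3] ((271.91070556640625, 380.6341552734375), (130.4745330810547, 84.41449737548828), 89.60847473144531) [271.1333 380.6276]
board 0.64 [185.7, 253.5, 24.8, 18.7] ((328.0516052246094, 210.21340942382812), (60.16429901123047, 89.8897476196289), 5.930661201477051) [327.65692 211.1973 ]
board 0.59 [226.0, 177.4, 23.8, 23.9] ((603.9314575195312, 73.75070190429688), (53.589683532714844, 84.09454345703125), 45.249080657958984) [603.5435    73.813446]
```

```bash
python3 -m inch '[[0.01,-0.04,0,-0.11,1],[0.075,-0.31,0,-0.896,1],[0.075,-0.31,0,-0.896,1],[0.075,-0.31,0,-0.896,1],[0.075,-0.31,0,-0.896,1],[0.075,-0.31,0,-0.896,1],[0.075,-0.31,0,-0.896,1],[0.075,-0.31,0,-0.896,1]]'
python3 - <<'E'
from h import *
o=get_obs();y=o['tcp_rot'][2];d=np.array([470,155])-o['tool_pos'][:2];print(o['tool_pos'],y,d@[np.cos(y),np.sin(y)],d@[np.sin(y),-np.cos(y)])
E
```

```text
time: 2.63
tool_pos: [462.9, 76.0, 405.0]
tcp_rot: [3.141, -0.001, 1.069]
contact_force: [-0.4, 0.2, -0.4]
grip_width: 91.5
finger_force: 0.0
[462.87130245  75.97641309 404.96651774] 1.0692624889864073 72.71880079046264 -31.741481204610324
```

```bash
python3 -m inch '[[0.02,-0.01,0.025,0,1],[0.045,-0.02,0.05,0,1],[0.073,-0.032,0.09,0,1],[0.073,-0.032,0.09,0,1],[0.073,-0.032,0.09,0,1]]'
python3 - <<'E'
from h import *
p=capture('wrist');save(p,'w2.png')
print(get_obs()['tool_pos'],get_obs()['tcp_rot'])
for k in('board','board_terminal'): print(k,[(d['conf'],d['centre'],at(p,d['centre'],0,True).round(1)) for d in tip_of(p,k)[:2]])
hs=cv2.cvtColor(p['color'],cv2.COLOR_RGB2HSV).astype(int);h,s,v=hs[...,0],hs[...,1],hs[...,2]
for d in trace(p,'board')[:2]:
    vv,u=np.where(d['pixels']);P=np.array([at(p,(a,c),3,True)[:2] for a,c in zip(u,vv)],np.float32);print(d['conf'],d['rect'],cv2.minAreaRect(P))
E
```

```text
time: 3.05
tool_pos: [470.2, 153.5, 312.5]
tcp_rot: [-3.138, 0.003, 1.064]
contact_force: [0.3, -0.8, 0.6]
grip_width: 91.4
finger_force: 0.0
[470.86645586 152.72896281 314.25567343] [-3.14028114e+00  1.57390196e-03  1.06347518e+00]
board [(0.87, [255.2, 177.2], array([472., 157.,   0.])), (0.79, [22.3, 101.1], array([272.2, 381.6,   0. ]))]
board_terminal [(0.94, [94.0, 168.4], array([320.8, 254.1,   0. ])), (0.9, [252.6, 139.3], array([488.4, 191.8,   0. ]))]
0.9 [392.8, 183.1, 87.1, 74.2] ((604.4638671875, 73.68749237060547), (61.82341766357422, 99.89962768554688), 42.49238967895508)
0.82 [31.0, 101.8, 59.5, 122.6] ((267.0389404296875, 385.33599853515625), (137.5524139404297, 97.97532653808594), 85.05693817138672)
```

View pics/w2.png

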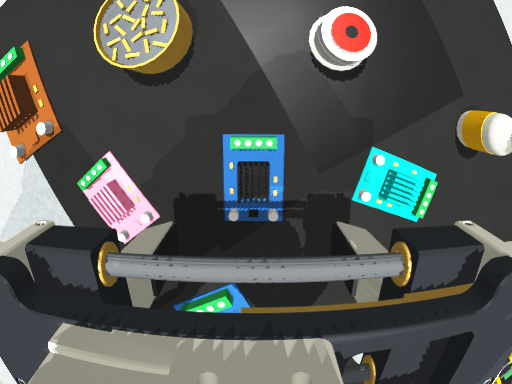

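The target board is at about (254,178), square to the image, with its terminal at the top (254,143). A fit of the blue outline will refine this.

```bash
python3 - <<'E'
from h import *
p=capture('wrist')
hs=cv2.cvtColor(p['color'],cv2.COLOR_RGB2HSV).astype(int);h,s,v=hs[...,0],hs[...,1],hs[...,2]
m=((h>100)&(h<122)&(s>140)&(v>60)).astype(np.uint8); m[:,:200]=0;m[:,310:]=0;m[225:]=0
print('board',rectfit(p,m,3,(254,178),True)[0]);o=get_obs();print(o['tool_pos'],o['tcp_rot'])
m[200:]=0;v,u=np.where(m);print(u.min(),u.max(),v.min(),[at(p,(c,v.min()),3,True).round(1)[:2] for c in(u.min(),u.max())])
E
```

```text
board ((469.8464660644531, 157.8992156982422), (89.43887329101562, 60.889949798583984), 60.79438018798828)
[471.37338325 151.89529625 316.25780978] [ 3.13910682e+00 -1.59872661e-03  1.06107682e+00]
219 279 134 [array([465.8, 211.4]), array([517.5, 182.4])]
```

```bash
python3 -m inch '[[0.002,-0.001,0.03,0,1],[0.002,-0.001,0.06,0,1],[0.002,-0.001,0.08,0,1],[0.002,-0.001,0.08,0,1],[0.002,-0.001,0.08,0,1]]'
python3 - <<'E'
from h import *
for i in range(2):
    p=capture('wrist');o=get_obs();print(o['time'],o['tool_pos'],o['tcp_rot'])
    T=np.array(p['pose']);print(T[:3,3])
hs=cv2.cvtColor(p['color'],cv2.COLOR_RGB2HSV).astype(int);h,s,v=hs[...,0],hs[...,1],hs[...,2]
m=((h>100)&(h<122)&(s>140)&(v>60)).astype(np.uint8)
print('board',rectfit(p,m,3,(254,178),True));save(p,'w3.png')
E
```

```text
time: 3.72
tool_pos: [471.2, 154.6, 235.2]
tcp_rot: [-3.141, 0.0, 1.062]
contact_force: [-0.7, -0.7, 0.6]
grip_width: 91.9
finger_force: 0.0
3.7667 [471.63500752 154.76826773 236.11598875] [ 3.13993795e+00 -1.16148928e-03  1.06187154e+00]
[507.42611802 219.11567038 215.18785561]
3.8167 [471.7743403  154.93472421 236.53653145] [ 3.13892069e+00 -1.98197288e-03  1.06211796e+00]
[507.85774236 219.34370892 216.17456886]
board (((470.25384521484375, 158.3715362548828), (88.21817016601562, 60.706382751464844), 60.82107925415039), array([471.30968136, 159.74064007]))
```

View pics/w3.png

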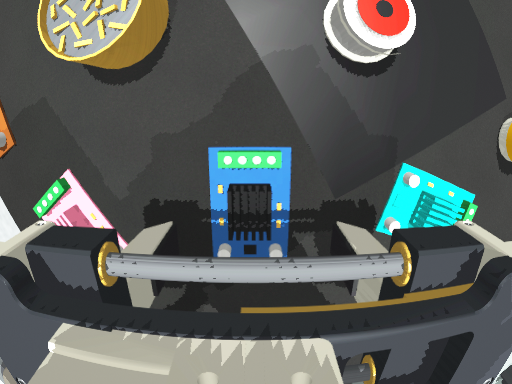

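The board lies centred between the open fingers, heatsink at about (250,207). I'll descend with a small correction and grip.

```bash
python3 -m inch '[[0.002,-0.003,0.02,0,1],[0.002,-0.003,0.04,0,1],[0.002,-0.003,0.052,0,1],[0.002,-0.003,0.052,0,1],[0.002,-0.003,0.052,0,0],[0.002,-0.003,0.052,0,0],[0.002,-0.003,0.052,0,0],[0.002,-0.003,0.052,0,0]]'; python3 -m inch '[[0,0,0,0,0],[0,0,0,0,0],[0,0,0,0,0],[0,0,0,0,0]]'
```

```text
time: 4.48
tool_pos: [469.7, 158.5, 183.8]
tcp_rot: [3.14, -0.001, 1.063]
contact_force: [0.1, 0.3, 0.2]
grip_width: 69.6
finger_force: 0.0
time: 4.82
tool_pos: [469.3, 158.5, 182.8]
tcp_rot: [3.141, 0.0, 1.063]
contact_force: [-0.6, -0.8, -0.8]
grip_width: 43.2
finger_force: 0.0
```

```bash
python3 -m inch '[[0,0,0,0,0],[0,0,0,0,0],[0,0,0,0,0],[0,0,0,0,0]]'; python3 -m inch '[[0,0,-0.02,0,0],[0,0,-0.06,0,0],[0,0,-0.1,0,0],[0,0,-0.14,0,0],[0,0,-0.14,0,0]]'
python3 - <<'E'
from h import *
p=capture('wrist');p=capture('wrist');o=get_obs();print(o['tool_pos'],o['tcp_rot'],o['grip_width'],o['finger_force'])
zb=o['tool_pos'][2]-183
hs=cv2.cvtColor(p['color'],cv2.COLOR_RGB2HSV).astype(int);h,s,v=hs[...,0],hs[...,1],hs[...,2]
m=((h>100)&(h<122)&(s>140)&(v>60)).astype(np.uint8)
print('board',rectfit(p,m,zb+3,(254,210),True));save(p,'w4.png')
E
```

```text
time: 5.15
tool_pos: [469.3, 158.4, 182.7]
tcp_rot: [3.142, 0.0, 1.063]
contact_force: [0.4, 0.8, 0.3]
grip_width: 29.9
finger_force: 30.0
time: 5.57
tool_pos: [470.9, 158.8, 329.8]
tcp_rot: [3.131, -0.008, 1.063]
contact_force: [2.1, 0.3, -0.8]
grip_width: 29.7
finger_force: 30.0
[469.24194795 158.5008215  323.8191778 ] [ 3.13911876e+00 -1.85352640e-03  1.06291096e+00] 29.912168191164028 29.999713003635406
board (((483.8737487792969, 180.8018798828125), (38.67255401611328, 61.58058166503906), 60.8166389465332), array([484.00070711, 180.59011165]))
```

View pics/w4.png

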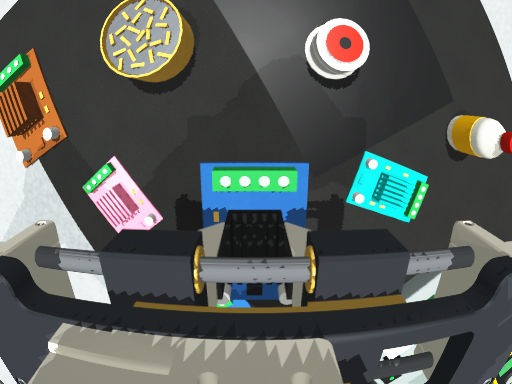

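```bash
python3 -m inch '[[-0.02,0.01,0,0.1,0],[-0.055,0.027,0,0.22,0],[-0.092,0.045,0,0.34,0],[-0.13,0.063,0,0.46,0],[-0.167,0.081,0,0.58,0],[-0.204,0.099,0,0.7,0],[-0.24,0.117,0,0.82,0],[-0.275,0.134,0,0.905,0]]'; python3 -m inch '[[0,0,0,0,0],[0,0,0,0,0],[0,0,0,0,0]]'
python3 - <<'E'
from h import *
p=capture('wrist');o=get_obs();print(o['tool_pos'],o['tcp_rot'],o['grip_width'],o['finger_force'])
hs=cv2.cvtColor(p['color'],cv2.COLOR_RGB2HSV).astype(int);h,s,v=hs[...,0],hs[...,1],hs[...,2]
c=[(d['conf'],d['centre'],at(p,d['centre'],30,True).round(1)) for k in('nest','nest_green_end') for d in tip_of(p,k)[:1]];print(c)
m=cv2.morphologyEx(((v>235)&(s<9)).astype(np.uint8),cv2.MORPH_OPEN,np.ones((5,5)))
print('nest',rectfit(p,m,30,c[0][1],True));save(p,'w5.png')
m=((h>100)&(h<122)&(s>140)&(v>60)).astype(np.uint8)
print('board',rectfit(p,m,o['tool_pos'][2]-180,(254,200),True))
E
```

```text
time: 6.33
tool_pos: [451.5, -148.8, 320.6]
tcp_rot: [-3.139, 0.003, 0.151]
contact_force: [0.5, 0.4, -1.7]
grip_width: 30.0
finger_force: 30.0
time: 6.58
tool_pos: [452.0, -146.7, 321.0]
tcp_rot: [-3.139, 0.003, 0.158]
contact_force: [0.0, -0.2, -1.6]
grip_width: 29.7
finger_force: 30.0
[ 452.20041237 -146.09182846  321.35438698] [-3.13944043e+00  2.53906473e-03  1.59048103e-01] 29.813524478958495 29.999856054782867
[(0.91, [252.6, 65.8], array([ 562.6, -127.5,   30. ])), (0.7, [258.3, 22.9], array([ 603.9, -126.1,   30. ]))]
nest (((561.5999755859375, -129.86517333984375), (92.82023620605469, 63.20460510253906), 9.054638862609863), array([ 560.79381751, -130.0644895 ]))
board (((477.36224365234375, -142.55555725097656), (37.89164352416992, 60.32589340209961), 9.059966087341309), array([ 477.26821159, -143.05814162]))
```

View pics/w5.png

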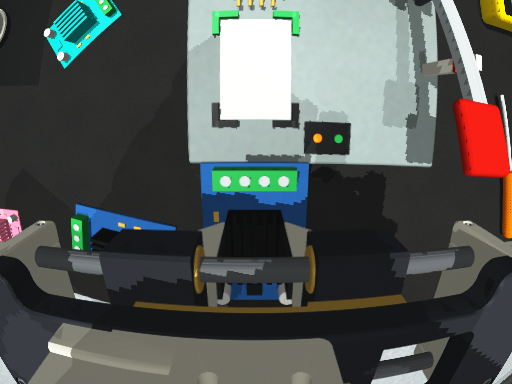

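The nest at (255,68) and the held board at (254,190) line up, with the green terminal towards the green end. I'll move over the nest and lower.

```bash
python3 -m inch '[[0.02,0,0.0,0,0],[0.05,0,0.02,0,0],[0.085,0.001,0.04,0,0],[0.105,0.001,0.06,0,0],[0.111,0.001,0.075,0,0],[0.111,0.001,0.08,0,0],[0.111,0.001,0.08,0,0],[0.111,0.001,0.08,0,0]]';python3 -m inch '[[0,0,0,0,0],[0,0,0,0,0],[0,0,0,0,0]]'
python3 - <<'E'
from h import *
p=capture('wrist');o=get_obs();print(o['tool_pos'],o['tcp_rot'],o['contact_force']);y=.157
d=np.array([561.4,-129.8])-o['tool_pos'][:2];print(d@[np.cos(y),np.sin(y)],d@[np.sin(y),-np.cos(y)])
E
```

```text
time: 7.4
tool_pos: [561.9, -129.8, 243.0]
tcp_rot: [-3.141, 0.001, 0.159]
contact_force: [-0.0, -0.4, -1.5]
grip_width: 29.9
finger_force: 30.0
time: 7.65
tool_pos: [562.2, -130.8, 244.0]
tcp_rot: [3.141, -0.002, 0.157]
contact_force: [0.6, -0.3, -0.7]
grip_width: 29.8
finger_force: 30.0
[ 562.21203388 -130.76904003  243.74523393] [ 3.14072032e+00 -1.35433814e-03  1.57443831e-01] [ 0.68297625  0.21190744 -1.87613678]
-0.6505314708559926 -1.0840878288083398
```

```bash
python3 -m inch '[[-0.001,-0.001,0.01,0,0],[-0.001,-0.001,0.018,0,0],[-0.001,-0.001,0.024,0,0],[-0.001,-0.001,0.024,0,0],[-0.001,-0.001,0.024,0,0]]'; python3 -m inch '[[0,0,0.003,0,0],[0,0,0.006,0,0],[0,0,0.006,0,0],[0,0,0.006,0,0],[0,0,0.006,0,0]]'
```

```text
time: 8.12
tool_pos: [561.0, -129.7, 217.8]
tcp_rot: [-3.141, 0.002, 0.158]
contact_force: [-0.2, 0.3, -1.3]
grip_width: 30.1
finger_force: 30.0
time: 8.53
tool_pos: [561.2, -129.7, 212.7]
tcp_rot: [3.142, -0.0, 0.158]
contact_force: [-0.4, -0.7, -1.6]
grip_width: 29.8
finger_force: 30.0
```

```bash
python3 -m inch '[[0,0,0.001,0,0],[0,0,0.0015,0,0],[0,0,0.0015,0,0],[0,0,0.0015,0,0]]'
```

```text
time: 8.87
tool_pos: [561.1, -129.7, 212.6]
tcp_rot: [3.141, -0.001, 0.158]
contact_force: [-4.0, 0.6, 9.3]
grip_width: 29.9
finger_force: 30.0
```

```bash
python3 -m inch '[[0,0,-0.001,0,0.75],[0,0,-0.001,0,0.75],[0,0,-0.001,0,0.75],[0,0,-0.001,0,0.75],[0,0,-0.001,0,0.75],[0,0,-0.001,0,0.75]]'; python3 -m inch '[[0,0,-0.02,0,0.75],[0,0,-0.05,0,0.75],[-0.03,0,-0.09,0,0.75],[-0.06,0,-0.11,0,0.75],[-0.06,0,-0.11,0,0.75],[-0.06,0,-0.11,0,0.75]]'
python3 - <<'E'
from h import *
p=capture('wrist');o=get_obs();print(o['tool_pos'],o['tcp_rot'])
hs=cv2.cvtColor(p['color'],cv2.COLOR_RGB2HSV).astype(int);h,s,v=hs[...,0],hs[...,1],hs[...,2]
m=((h>100)&(h<122)&(s>140)&(v>60)).astype(np.uint8)
print('board',rectfit(p,m,33,(254,120),True));save(p,'w6.png')
for k,z in (('handle_pad',152),('handle_hinge',85)):
  for q in (p,capture('top'),capture('scene')):
    for d in tip_of(q,k)[:1]: print(k,d['conf'],d['centre'],at(q,d['centre'],z,q is p))
E
```

```text
time: 9.37
tool_pos: [561.2, -129.7, 212.0]
tcp_rot: [-3.142, 0.0, 0.158]
contact_force: [0.0, 0.1, 0.2]
grip_width: 65.1
finger_force: 0.0
time: 9.87
tool_pos: [501.3, -139.4, 324.0]
tcp_rot: [3.14, -0.003, 0.157]
contact_force: [0.9, 0.6, -0.4]
grip_width: 68.5
finger_force: 0.0
[ 501.89790383 -139.28615051  322.65896673] [ 3.14078611e+00 -1.52423975e-03  1.56912833e-01]
board (((561.0487060546875, -130.4627227783203), (88.77011108398438, 58.96814727783203), 8.667276382446289), array([ 558.26351072, -130.68945641]))
handle_pad 0.68 [473.7, 212.3] [ 540.59995438 -284.17064005  152.        ]
handle_pad 0.48 [335.0, 183.4] [ 548.34876719 -281.46288962  152.        ]
handle_pad 0.61 [193.1, 136.2] [ 535.94415841 -275.15766107  152.        ]Traceback (most recent call last):
  File "<stdin>", line 8, in <module>
ValueError: only the last four pictures can be asked about
```

View pics/w6.png

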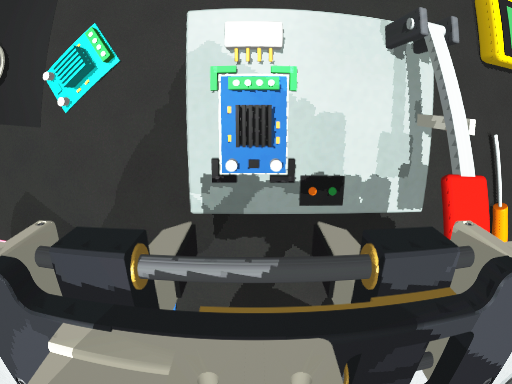

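The board sits in the nest at (254,127), terminal at the green corners, level and released. Its centre is within 1 mm of the nest centre. Next I'll close the fingers, rise and go over the red pad.

```bash
python3 -m inch '[[0,0,-0.03,0,0],[0,0,-0.065,0,0],[0.002,0.03,-0.075,0,0],[0.005,0.07,-0.075,0,0],[0.008,0.11,-0.075,0,0],[0.01,0.14,-0.075,0,0],[0.01,0.146,-0.075,0,0],[0.01,0.146,-0.075,0,0]]';python3 -m inch '[[0,0,0,0,0],[0,0,0,0,0],[0,0,0,0,0]]'
python3 - <<'E'
from h import *
p=capture('wrist');o=get_obs();print(o['tool_pos'],o['tcp_rot'],o['contact_force'],o['grip_width']);save(p,'w7.png')
hs=cv2.cvtColor(p['color'],cv2.COLOR_RGB2HSV).astype(int);h,s,v=hs[...,0],hs[...,1],hs[...,2]
m=((s>150)&((h<8)|(h>172))&(v>100)).astype(np.uint8)
print(rectfit(p,m,152,(254,200),True))
for k,z in (('handle_pad',152),('handle_hinge',85)):
    for d in tip_of(p,k)[:1]: print(k,d['conf'],d['centre'],at(p,d['centre'],z,True))
E
```

```text
time: 10.93
tool_pos: [534.9, -283.6, 395.9]
tcp_rot: [-3.141, 0.001, 0.155]
contact_force: [-0.4, -0.0, -0.9]
grip_width: 20.4
finger_force: 0.0
time: 11.18
tool_pos: [534.8, -280.3, 397.4]
tcp_rot: [-3.141, 0.0, 0.159]
contact_force: [0.4, 0.0, -0.4]
grip_width: 2.1
finger_force: 0.0
[ 534.84861138 -280.37993904  397.50479241] [-3.14151966e+00 -1.21817189e-04  1.59419263e-01] [0.28056374 0.03923776 0.08148184] 1.0669465945879024
(((540.0840454101562, -281.79473876953125), (49.998348236083984, 40.062503814697266), 9.143694877624512), array([ 541.26270547, -281.89114488]))
handle_pad 0.57 [257.6, 196.6] [ 540.49447257 -282.52681282  152.        ]
handle_hinge 0.72 [254.5, 42.7] [ 672.9549425  -258.88213004   85.        ]
```

View pics/w7.png

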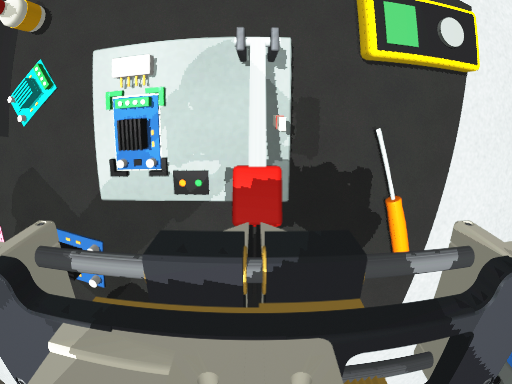

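The closed fingers stand over the red pad at (257,196), with the bar running up to the hinge at (258,43). Pressing straight down will stay on the pad.

```bash
python3 -m inch '[[0,0.001,0.03,0,0],[0,0.001,0.05,0,0],[0,0.001,0.055,0,0],[0,0.001,0.061,0,0],[0,0.001,0.067,0,0],[0,0.001,0.073,0,0],[0,0.001,0.079,0,0],[0,0.001,0.085,0,0]]';python3 -m inch '[[0,0,0.006,0,0],[0,0,0.012,0,0],[0,0,0.018,0,0],[0,0,0.024,0,0],[0,0,0.03,0,0],[0,0,0.035,0,0],[0,0,0.038,0,0],[0,0,0.038,0,0]]'; python3 -m inch '[[0,0,0,0,0],[0,0,0,0,0]]'
```

```text
time: 12.0
tool_pos: [535.0, -283.0, 312.8]
tcp_rot: [3.14, -0.001, 0.158]
contact_force: [-1.2, -0.7, 4.4]
grip_width: 0.4
finger_force: 2.0
time: 12.67
tool_pos: [534.3, -283.1, 273.7]
tcp_rot: [-3.142, 0.002, 0.158]
contact_force: [-4.9, -1.1, 7.4]
grip_width: 0.5
finger_force: 3.5
time: 12.83
tool_pos: [534.3, -283.1, 274.2]
tcp_rot: [3.141, 0.002, 0.158]
contact_force: [-4.9, -0.8, 6.5]
grip_width: 0.6
finger_force: 3.4
```

```bash
python3 -m inch '[[0,0,0.002,0,0],[0,0,0.004,0,0],[0,0,0.005,0,0],[0,0,0.005,0,0],[0,0,0.005,0,0],[0,0,0.005,0,0],[0,0,0.005,0,0],[0,0,0.005,0,0]]';python3 -m inch '[[0,0,0,0,0],[0,0,0,0,0],[0,0,0,0,0],[0,0,0,0,0],[0,0,0,0,0],[0,0,0,0,0]]'
python3 - <<'E'
from h import *
s=capture('scene');cv2.imwrite('pics/s2.png',cv2.resize(cv2.cvtColor(s['color'],cv2.COLOR_RGB2BGR)[100:240,130:300],None,fx=4,fy=4,interpolation=cv2.INTER_CUBIC))
E
```

```text
time: 13.5
tool_pos: [534.3, -283.1, 269.4]
tcp_rot: [3.141, 0.002, 0.158]
contact_force: [-4.9, -1.5, 7.0]
grip_width: 0.2
finger_force: 3.8
time: 14.0
tool_pos: [534.3, -283.1, 269.4]
tcp_rot: [3.141, 0.002, 0.158]
contact_force: [-5.0, -1.4, 7.9]
grip_width: 0.2
finger_force: 3.8
```

View pics/s2.png

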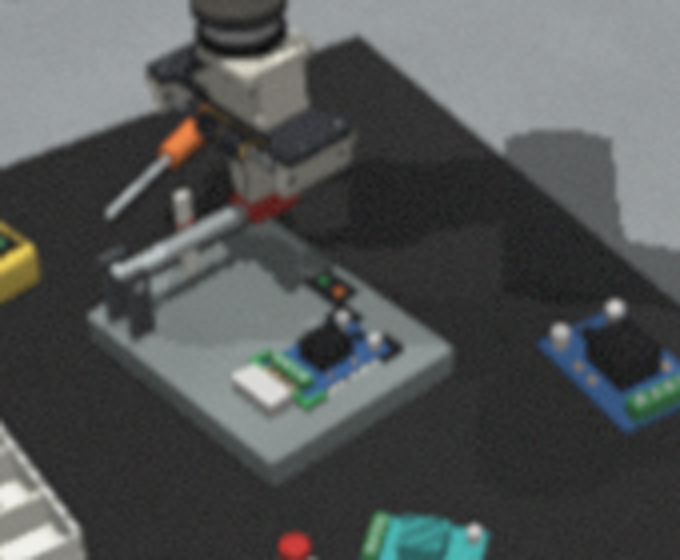

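The bar looks level and the board is seated. I'll check the board's fit numerically once more, since there is a white sliver on one side.

```bash
python3 - <<'E'
from h import *
p=capture('wrist');hs=cv2.cvtColor(p['color'],cv2.COLOR_RGB2HSV).astype(int);h,s,v=hs[...,0],hs[...,1],hs[...,2]
m=((h>100)&(h<122)&(s>140)&(v>60)).astype(np.uint8)
q=[d['centre'] for d in tip_of(p,'board')[:3]];print(q,[at(p,c,30,True).round() for c in q])
c=min(q,key=lambda c:np.hypot(*(at(p,c,30,True)[:2]-[561,-130])))
print(rectfit(p,m,33,c,True));save(p,'w8.png')
b=p['color'];cv2.imwrite('pics/w8c.png',cv2.resize(cv2.cvtColor(b,cv2.COLOR_RGB2BGR)[0:230,0:300],None,fx=2.6,fy=2.6))
E
```

```text
[[76.9, 144.2], [72.2, 101.2]] [array([ 563., -129.,   30.]), array([ 598., -121.,   30.])]
(((561.0403442382812, -131.00416564941406), (88.9735336303711, 60.67306900024414), 9.173736572265625), array([ 561.25728332, -139.25693743]))
```

View pics/w8c.png

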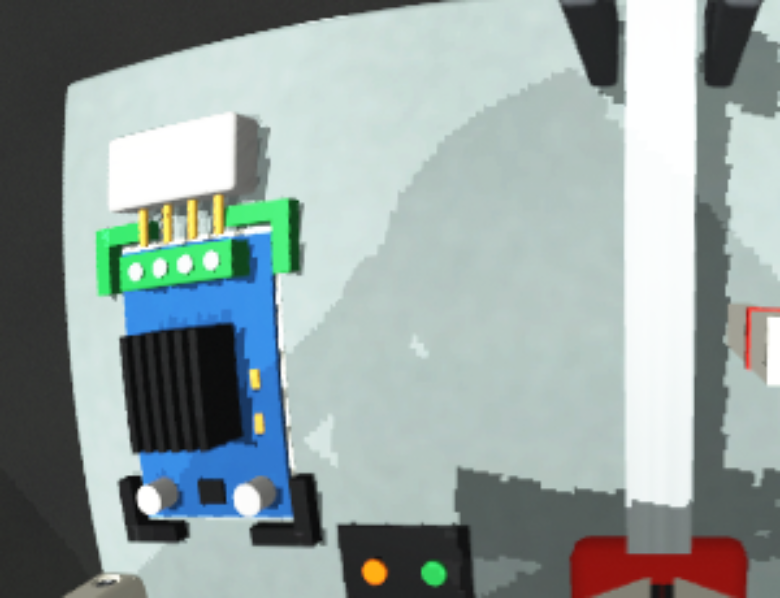

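The board is centred in the nest, within about 1.2 mm and aligned. The pins meet the terminal at (180,225), and the handle is held level with about 7 N. I'm handing the job in.

```bash
python3 -c "
from plant import *
print(close_job())"
```

```text
the job is handed in; nothing more can be done
None
```

I handed the job in with the board flat in the nest, terminal block at the green end and let go (about 1 mm off centre by camera), and the gripper holding the handle level with about 7 N; I moved none of the bystanders, and no verdict came back.

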